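# Unhook the colour-chart card and stand it in its holder

### The job

Take the colour-chart card off the barbed hook: by its orange handle raise it, lean the handle back towards the post and back the window over the barb tip, feeling your way and never straining the hook. Then stand the card upright in the slot of the blue holder, pushed gently right down, and let go. Leave the beakers, bottles, dish and spatula where they are.

Things in the scene. Friction and masses are not known exactly. Their poses are not given: they have to be found in the camera images.
- card: White rigid colour-chart card with an orange handle, 60 to 115 g, hanging upright on the hook by its window. Origin: middle of its lower edge; z up the card, y across its width, x through its thickness, about along the hook away from the post. Panel 60 mm wide, z 0 to 60 mm; window bars above it to z 96 mm; handle z 96 to 165 mm. Panel and bars 5 mm thick.
- card_window (a point): Centre of the card's window, 73 mm above its lower edge (axes as the card's). The opening is 26 mm tall (z 60 to 86 mm of the card) and 34 mm wide, between side bars 10 mm wide and a top bar 10 mm tall, which rests on the hook.
- card_handle (a point): Point on the orange handle's middle plane, 145 mm above the card's lower edge, a good height to pinch (fingers stay above the barb). The handle is 24 mm wide (y), 10 mm thick (x), its top at 165 mm.
- stand: Hook stand, fixed. Origin: foot of the thin post (12 mm thick, 155 mm tall); x along the hook away from the post, z up. Grey base x -40 to +90, y -50 to +50, 14 mm tall. Blue clamp block 26 mm wide, 125 to 149 mm high. Card and stand must not press on each other with more than 10 N; the hook is rigid.
- hook_clamp (a point): Centre of the clamp block, on the shank's axis, 137 mm above the bench (axes as the stand's). The hook, a 6 mm round bar, runs level from here along +x and ends in a red barb. It was locked at an arbitrary reach: the bend where the barb starts lies 70 to 100 mm from here; it is not measured and must be found by feel or sight.
- barb_nominal (a point): Fixed mark 85 mm along x from the clamp centre: mid-range place of the bend, not the real one (up to 15 mm off). From the bend the bar's centre line rises 24 mm leaning 5 mm outwards, then goes back 4 mm towards the post while rising 4 mm more. An upright window cannot pass it; with the handle leaned 33 degrees to the post it passes with 1.5 mm to spare each side.
- holder: Blue card holder block, fixed, 60 x 90 x 34 mm tall; origin at the centre of its underside, x across the slot, y along it, z up. Slot in its top: 8 mm wide (x), 64 mm long (y), 26 mm deep (floor 8 mm above the bench), its mouth chamfered 3 mm. Press on it with no more than 25 N.
- holder_slot (a point): Centre of the slot's mouth, at the top face of the holder, 34 mm above the bench.
- beaker_a: Bystander: handled clear plastic beaker, 72 mm across, 85 mm tall; origin at its underside. Leave where it is.
- beaker_b: Bystander: handled clear plastic beaker, 72 mm across, 85 mm tall; origin at its underside. Leave where it is.
- jug: Bystander: handled clear plastic jug, 100 mm across, 130 mm tall; origin at its underside. Leave where it is.
- dropper_a: Bystander: white dropper bottle with red cap, 32 mm across, 75 mm tall; origin at its underside. Leave where it is.
- dropper_b: Bystander: white dropper bottle with red cap, 32 mm across, 75 mm tall; origin at its underside. Leave where it is.
- dish: Bystander: low glass dish, 80 mm across, 16 mm tall; origin at its underside. Leave where it is.
- spatula: Bystander: green-handled spatula lying flat, about 160 mm long; origin at its underside. Leave where it is.
There are look-alikes about, which are no part of the job. What is shaped like the holder but black or purple is not meant.

How it is judged:
By the outcome, as a careful person would: the job done as asked, in the order asked, and still so for the second after the job is handed in, with the robot touching nothing.
It also fails if it takes over 72 s, if anything falls off the work surface, if the arm or the gripper's body presses on something with over 40 N, if the wrist force passes 120 N, or if a joint passes its speed limit or range.

### The arm

A 6-joint arm with a two-finger parallel gripper is mounted at the origin on the work surface. World frame = base frame: x ahead of the robot, y to its left, z up, the work surface at z = 0. Lengths are in mm, angles in rad, forces in N, time in s.
With the tool pointing down it reaches from about 200 to 875 mm from the base axis. Payload 3.4 kg.
Tool frame: the origin (TCP) lies on the mounting face of the last link; the fingertips stand 199 mm ahead of it and the grasp point (between the pads) lies 180 mm ahead of it; z points along the fingers, y is the line along which they close (so a half turn about z gives the same grasp; the last joint's range is limited). The gripper opens to 94 mm and grips with 3 to 60 N. Pads are 16 mm wide; open, the fingers measure 119 mm over their backs; the gripper's body (75 mm by 177 mm) begins 78 mm behind the grasp point.
Start: joints at [0.98, 0.276, 1.505, -0, 1.361, -0.121], TCP at [260.319, 512.716, 404.693] pointing down, gripper open.
Joint ranges: [-2.89, 2.89], [-0.75, 2.08], [0.22, 2.7], [-1.18, 4.32], [0.11, 2.71], [-2.7, 2.7]. Speed limits (rad/s): [2.57, 2.57, 3.14, 3.14, 3.14, 3.14].

### API

Orientations are given as a unit quaternion [x, y, z, w].
In Python, from rig import * gives the robot as it stands. The module is installed in compiled form; this text tells all that it offers.
- The arm moves only by the shell command python3 -m inch 'ROWS'. ROWS is a JSON object of lists of equal length, an entry for each row: "delta_rot": the turn, a rotation vector about the tool's x, y, z in degrees, a list of three; "travel": the shift along the tool's x, y, z in m, a list of three; "grip": the opening, from -1 (shut) to 1 (fully open). A call has 1 to 8 rows; each row shifts and turns the commanded pose from where the row before left it, along the tool's axes as they then stand; what a row does not reach is not made up. A row lasts 1/12 s, in which the tool goes at most 41.7 mm and 7.16 degrees, less where a joint would pass 70% of its speed; a pose out of reach is approached as far as the arm can. A call is refused whole if a number of a shift passes 0.0417 or a number of a turn 7.16, either way. A call with a gripper value outside its range is refused whole. The fingers move at their own pace and stop on an object; the grip force is fixed at half the most. Time passes only in rows, so rows that do not move let the fingers close. It gives the time, the measured TCP pose, the force, the opening and the grip force at its end, in the units of the state.
- get_obs(): the state, without advancing time (a new reading comes with each control period).
- snapshot(name): name is "scene" or "top" or "wrist"; returns a dict with "frame" (480x640x3 uint8, red, green, blue), "fovy" (degrees; the focal length in pixels is half the picture's height over the tangent of half this angle, whatever the lens; pixels are square), "cx", "cy" (the principal point, pixels), "pose" (4x4, takes a point from camera to world coordinates). Camera axes: x right, y up, looking along -z (the intrinsics and any distortion apply to the point x, -y, -z); pixel columns grow to the right and rows downward; lengths in mm; the calibration is good to about 2 mm. A picture is of the moment at which its call begins. There is no depth.
- sign_off(): hands the job in; it is judged then, once.
The state is a dict: "time": time; "joints": joint angles; "qd": joint speeds; "tau": joint torques, N m; "eef_pos": TCP position; "eef_rot": TCP orientation; "force": force on the tool from outside, world axes, zero at the start; "ft_torque": the same for the moment, N m; "width": finger opening in mm; "grasp_force": force on a finger pad.
Only numpy, scipy, OpenCV 4.12 (cv2) and the standard library are available. Lean on these libraries where they do the work, as an engineer would, in place of code of your own. Each camera call takes 0.05 s, during which the arm holds its last target. There are 200 camera calls.

## Working session

There is one attempt and no reset: what is moved stays moved. The work goes in short steps, Python scripts to look and compute and a shell command to move; the robot and the scene stay as the last step left them, time stands still between calls to the robot, and variables do not carry over. Pictures are saved under pics/ and viewed, at most 12 in all, crops included, and the job is handed in when it is done.

```bash
mkdir -p pics; cat > h.py <<'E'
from rig import *
import numpy as np, cv2
from scipy.spatial.transform import Rotation as R
def snap(n,f=None):
    s=snapshot(n)
    if f: cv2.imwrite('pics/'+f,s['frame'][:,:,::-1])
    return s
def ray(s,u,v):
    f=240/np.tan(np.radians(s['fovy'])/2)
    d=np.array([(u-s['cx'])/f,-(v-s['cy'])/f,-1.]); P=np.array(s['pose'])
    return P[:3,3],P[:3,:3]@(d/np.linalg.norm(d))
def onz(s,u,v,z):
    o,d=ray(s,u,v); return o+d*(z-o[2])/d[2]
def proj(s,p):
    f=240/np.tan(np.radians(s['fovy'])/2); P=np.array(s['pose'])
    c=P[:3,:3].T@(np.array(p,float)-P[:3,3]); return s['cx']-f*c[0]/c[2], s['cy']+f*c[1]/c[2]
def tri(s1,a,s2,b):
    o1,d1=ray(s1,*a);o2,d2=ray(s2,*b)
    t=np.linalg.lstsq(np.c_[d1,-d2],o2-o1,rcond=None)[0]
    p,q=o1+d1*t[0],o2+d2*t[1]; return (p+q)/2,np.linalg.norm(p-q)
E
python3 - <<'E'
from h import *
ss={n:snap(n) for n in("scene","top","wrist")}
for n,s in ss.items(): print(n,{k:(np.round(v,3).tolist() if k=='pose' else v) for k,v in s.items() if k!='frame'})
import pickle; pickle.dump(ss,open('ss.pkl','wb'))
for n in("scene","top"): cv2.imwrite(f'pics/{n}0.png',ss[n]['frame'][:,:,::-1])
print(get_obs())
E
```

```text
scene {'fovy': 49.93006570905126, 'cx': 327.6037041367313, 'cy': 241.64335689093267, 'pose': [[0.132, -0.597, 0.792, 1439.819], [0.991, 0.085, -0.102, -127.146], [-0.006, 0.798, 0.603, 801.974], [0.0, 0.0, 0.0, 1.0]]}
top {'fovy': 55.00863789061262, 'cx': 318.3087405540658, 'cy': 246.5301756593906, 'pose': [[-0.027, 0.993, -0.117, 412.899], [-1.0, -0.025, 0.014, 6.544], [0.011, 0.117, 0.993, 1408.544], [0.0, 0.0, 0.0, 1.0]]}
wrist {'fovy': 69.88946665310543, 'cx': 317.13893540079977, 'cy': 245.1018626429182, 'pose': [[0.453, -0.859, -0.239, 190.612], [0.891, 0.436, 0.123, 547.488], [-0.002, -0.269, 0.963, 382.948], [0.0, 0.0, 0.0, 1.0]]}
{'time': 0.15, 'joints': array([ 9.80026904e-01,  2.76422878e-01,  1.50580872e+00,  2.52504293e-05,
        1.36068489e+00, -1.20976540e-01]), 'qd': array([ 0.00032735, -0.00399476, -0.00287762, -0.00093882, -0.00289084,
        0.00012711]), 'tau': array([ 1.90694802e-03, -4.04923797e+01, -2.37431699e+01,  7.03506824e-02,
        3.14465293e-02, -9.10271206e-05]), 'eef_pos': array([260.21005955, 512.58938233, 404.03197445]), 'eef_rot': array([ 2.32744790e-01,  9.72537621e-01, -6.16143564e-04, -2.42190653e-04]), 'force': array([-0.7891471 , -0.05383522, -0.43206917]), 'ft_torque': array([-0.02693294,  0.02124577, -0.01411053]), 'grasp_force': 0.0, 'width': 94.10964368367141}
```

View pics/scene0.png

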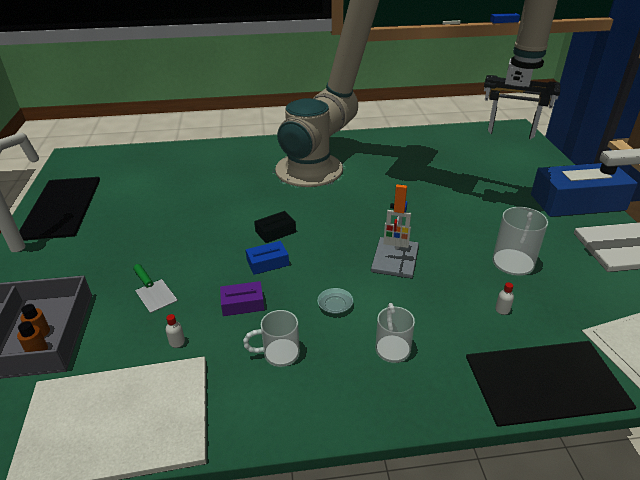

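View pics/top0.png

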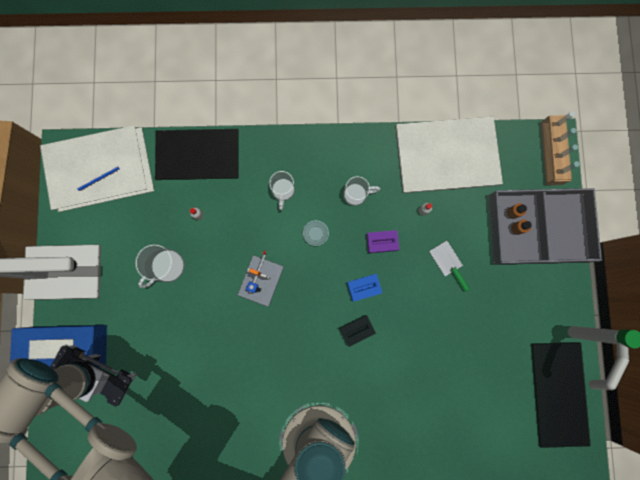

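Scene: three holder shapes, black (275,226), blue (267,257) and purple (243,298). The blue one fits the description; in the top view it is at (365,288). The blue box at top (60,340) is far too big. The stand is at top (260,280), with the blue clamp at (252,288), the orange handle at about (258,273) and the red barb at about (264,255).

```bash
python3 - <<'E'
from h import *
import pickle; ss=pickle.load(open('ss.pkl','rb'))
T,S=ss['top'],ss['scene']
def comp(s,lo,hi,box):
    x0,y0,x1,y1=box; hsv=cv2.cvtColor(s['frame'],cv2.COLOR_RGB2HSV)
    m=np.zeros(hsv.shape[:2],np.uint8); m[y0:y1,x0:x1]=cv2.inRange(hsv,lo,hi)[y0:y1,x0:x1]
    return m
def info(n,s,m,z):
    k=max(cv2.findContours(m,0,1)[0],key=cv2.contourArea); r=cv2.minAreaRect(k)
    b=cv2.boxPoints(r); w=np.array([onz(s,u,v,z) for u,v in b])
    e=w[1]-w[0],w[2]-w[1]
    print(n,'px',np.round(r[0],1),'ctr',onz(s,*r[0],z).round(1),'sides',[np.linalg.norm(x).round(1) for x in e],'ang',[np.degrees(np.arctan2(x[1],x[0])).round(1) for x in e])
info('holder top',T,comp(T,(100,80,120),(125,255,255),(340,265,390,305)),34)
info('clamp top',T,comp(T,(100,80,80),(125,255,255),(235,270,270,305)),149)
info('handle top',T,comp(T,(5,150,120),(18,255,255),(235,255,280,290)),200)
info('base',T,comp(T,(100,0,90),(140,70,255),(230,250,290,310)),14)
info('holder scene',S,comp(S,(100,80,120),(125,255,255),(240,235,295,275)),34)
m=comp(S,(5,150,120),(18,255,255),(380,175,415,220)); print('handle scene',cv2.boundingRect(m))
big=[cv2.resize(s['frame'][y:y+h,x:x+w],(400,300),interpolation=2) for s,x,y,w,h in((T,225,245,80,60),(T,325,260,80,60),(S,350,180,80,60),(S,355,220,80,60))]
cv2.imwrite('pics/crop1.png',np.vstack([np.hstack(big[:2]),np.hstack(big[2:])])[:,:,::-1])
E
```

```text
holder top px [364.7 287.1] ctr [ 449.3 -148.2   34. ] sides [np.float64(92.3), np.float64(61.7)] ang [np.float64(-75.2), np.float64(-165.9)]
clamp top px [251.2 286.9] ctr [455.  173.4 149. ] sides [np.float64(27.0), np.float64(27.4)] ang [np.float64(-22.4), np.float64(-113.2)]
handle top px [253.9 271.4] ctr [493.4 159.5 200. ] sides [np.float64(9.1), np.float64(23.3)] ang [np.float64(-19.0), np.float64(-109.9)]
base px [260.3 280. ] ctr [479.3 163.8  14. ] sides [np.float64(129.4), np.float64(96.9)] ang [np.float64(-21.4), np.float64(-112.3)]
holder scene px [266.5 251.4] ctr [ 449. -149.   34.] sides [np.float64(97.1), np.float64(61.8)] ang [np.float64(106.4), np.float64(5.1)]
handle scene (394, 184, 13, 29)
```

View pics/crop1.png

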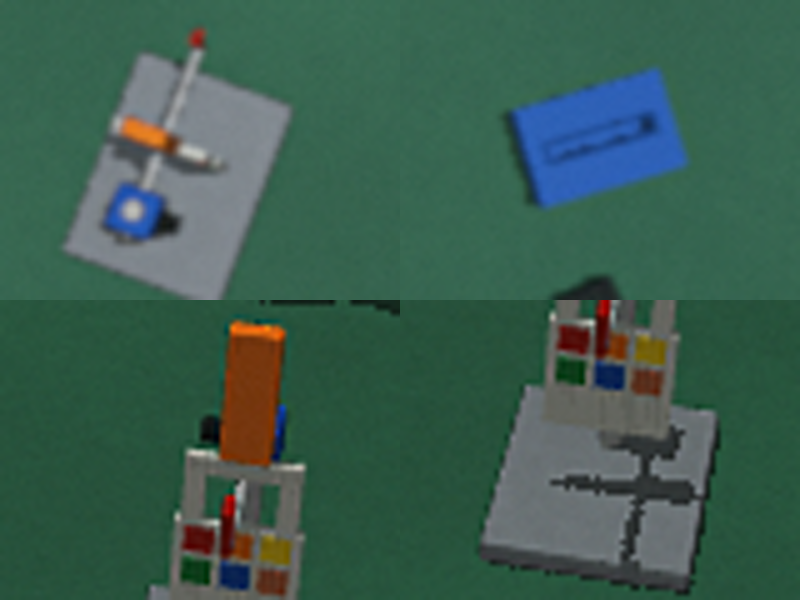

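The crops confirm the blue holder, with its slot centred at top px (365,287.5). The orange handle top is at top (253,271) and scene (401.6,185). The red barb tip is at top (264.5,252.5) and scene (396,220).

```bash
python3 - <<'E'
from h import *
import pickle; ss=pickle.load(open('ss.pkl','rb'))
T,S=ss['top'],ss['scene']
print('handle top',tri(T,(253,271),S,(401.6,185)),'barb',tri(T,(264.5,252.5),S,(396,220)))
print('barb@165',onz(T,264.5,252.5,165),onz(S,396,220,165), 'handle@219',onz(T,253,271,219),onz(S,401.6,185,219))
o=get_obs(); M=R.from_quat(o['eef_rot'])
t=np.array([492,160,199+180+90.]); 
print(M.as_matrix().round(3), 'travel tool mm',M.inv().apply(t-o['eef_pos']).round(1))
E
```

```text
handle top (array([493.28294557, 158.96350493, 219.50562733]), np.float64(0.44109051521408615)) barb (array([546.6518472 , 135.92557635, 165.01901827]), np.float64(2.7468869549651234))
barb@165 [546.35979671 134.5753542  165.        ] [546.66705963 137.33782708 165.        ] handle@219 [493.36494504 159.24591214 219.        ] [492.4651316  158.98311328 219.        ]
[[-0.892  0.453 -0.001]
 [ 0.453  0.892 -0.001]
 [ 0.    -0.001 -1.   ]] travel tool mm [-366.3 -209.5  -64.8]
```

```bash
python3 -m inch '{"travel":[[-0.0366,-0.0209,-0.0065],[-0.0366,-0.0209,-0.0065],[-0.0366,-0.0209,-0.0065],[-0.0366,-0.0209,-0.0065],[-0.0366,-0.0209,-0.0065]],"delta_rot":[[0,0,0],[0,0,0],[0,0,0],[0,0,0],[0,0,0]],"grip":[0,0,0,0,0]}'
python3 -m inch '{"travel":[[-0.0366,-0.0209,-0.0065],[-0.0366,-0.0209,-0.0065],[-0.0366,-0.0209,-0.0065],[-0.0366,-0.0209,-0.0065],[-0.0366,-0.0209,-0.0065]],"delta_rot":[[0,0,0],[0,0,0],[0,0,0],[0,0,0],[0,0,0]],"grip":[0,0,0,0,0]}'
python3 -m inch '{"travel":[[0,0,0],[0,0,0],[0,0,0],[0,0,0],[0,0,0],[0,0,0]],"delta_rot":[[0,0,7],[0,0,7],[0,0,7],[0,0,7],[0,0,7],[0,0,7]],"grip":[0,0,0,0,0,0]}'
python3 -m inch '{"travel":[[0,0,0],[0,0,0],[0,0,0],[0,0,0],[0,0,0],[0,0,0],[0,0,0]],"delta_rot":[[0,0,7],[0,0,7],[0,0,7],[0,0,7],[0,0,7],[0,0,7],[0,0,0]],"grip":[0,0,0,0,0,0,0]}'
python3 - <<'E'
from h import *
import pickle
o=get_obs();W=snap('wrist','w1.png');pickle.dump((o,W),open('w1.pkl','wb'))
M=R.from_quat(o['eef_rot']).as_matrix();print(o['eef_pos'],M.round(3),np.degrees(np.arctan2(M[1,1],M[0,1])),o['width'],o['joints'].round(3))
print('expect handle top',proj(W,[493,159,219]),'barb',proj(W,[546.6,136,165]))
E
```

```text
time: 0.57
eef_pos: [373.9, 339.1, 436.5]
eef_rot: [0.232, 0.973, -0.0, -0.0]
force: [1.5, 0.3, 0.0]
width: 63.9
grasp_force: 0.0
time: 0.98
eef_pos: [487.2, 166.8, 468.4]
eef_rot: [0.233, 0.973, 0.0, -0.0]
force: [0.7, 1.0, 0.4]
width: 47.3
grasp_force: 0.0
time: 1.48
eef_pos: [486.7, 168.6, 467.9]
eef_rot: [0.568, 0.823, -0.0, -0.0]
force: [0.6, -0.3, 1.0]
width: 47.1
grasp_force: 0.0
time: 2.07
eef_pos: [486.7, 168.7, 467.9]
eef_rot: [0.824, 0.566, -0.0, -0.0]
force: [0.6, -0.6, -0.4]
width: 46.8
grasp_force: 0.0
[486.65930222 168.73244994 467.8678396 ] [[ 0.359  0.933 -0.001]
 [ 0.933 -0.359 -0.   ]
 [-0.    -0.001 -1.   ]] -21.029020965713745 46.78566214550419 [0.199 0.155 1.511 0.    1.477 0.566]
expect handle top (np.float64(330.0369389907993), np.float64(273.7798146538837)) barb (np.float64(395.7102795725105), np.float64(254.1698201365113))
```

View pics/w1.png

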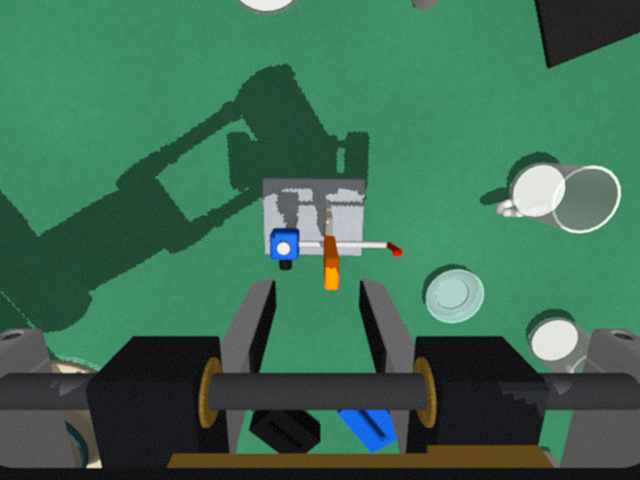

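The wrist view shows the clamp at (284,245), the bend at about (388,245), the red barb tip at (400,252) and the handle's bright top face at (331.5,279).

```bash
python3 - <<'E'
from h import *
import pickle; o,W=pickle.load(open('w1.pkl','rb'))
hsv=cv2.cvtColor(W['frame'],cv2.COLOR_RGB2HSV)
def m(lo,hi,b):
    k=np.zeros((480,640),np.uint8);x0,y0,x1,y1=b;k[y0:y1,x0:x1]=cv2.inRange(hsv,lo,hi)[y0:y1,x0:x1];return k
r=m((0,150,80),(4,255,255),(370,225,420,270));print('red bbox',cv2.boundingRect(r))
b=m((5,180,200),(22,255,255),(310,225,350,300));R_=cv2.minAreaRect(cv2.findNonZero(b));print('bright',R_,cv2.boundingRect(b))
g=m((5,120,80),(22,255,255),(310,225,350,300));print('or',cv2.boundingRect(g),[ (v,np.nonzero(g[v])[0][[0,-1]]) for v in range(240,292,6) if g[v].any()])
h=onz(W,*R_[0],219); c=onz(W,284,244.5,149); bd=onz(W,388.5,245,137); tp=onz(W,400,252,166)
for n,x in(('h',h),('clamp',c),('bend',bd),('tip',tp)):print(n,x.round(1))
print('clamp-bend',np.linalg.norm((bd-c)[:2]),np.degrees(np.arctan2(*(bd-c)[1::-1])),'clamp-tip',np.linalg.norm((tp-c)[:2]))
E
```

```text
red bbox (387, 243, 15, 13)
bright ((331.5, 277.5), (23.0, 13.0), 90.0) (325, 266, 14, 24)
or (323, 235, 16, 55) [(240, array([324, 334])), (246, array([324, 335])), (252, array([324, 336])), (258, array([323, 338])), (264, array([324, 338])), (270, array([324, 338])), (276, array([324, 338])), (282, array([324, 338])), (288, array([325, 337]))]
h [493. 156. 219.]
clamp [457.3 174.8 149. ]
bend [546.1 136.5 137. ]
tip [550.5 136.9 166. ]
clamp-bend 96.74634933358571 -23.312320863424272 clamp-tip 100.63580794844101
```

```bash
python3 -m inch '{"travel":[[-0.0067,0.0096,0],[0,0,0.022],[0,0,0.022],[0,0,0.022],[0,0,0.022],[0,0,0]],"delta_rot":[[0,0,0],[0,0,0],[0,0,0],[0,0,0],[0,0,0],[0,0,0]],"grip":[-0.2,-0.2,-0.2,-0.2,-0.2,-0.2]}'
python3 - <<'E'
from h import *
o=get_obs();W=snap('wrist','w2.png')
print(o['eef_pos'],o['force'],o['width'],proj(W,[493,159,219]))
E
```

```text
time: 2.62
eef_pos: [492.3, 158.1, 376.1]
eef_rot: [0.823, 0.568, -0.004, -0.002]
force: [-1.0, -0.5, 0.4]
width: 37.6
grasp_force: 0.0
[492.29617178 158.1238748  376.10187509] [-1.02783674 -0.48783687  0.36089691] 37.55921454194456 (np.float64(319.2749436477733), np.float64(328.3994357174682))
```

View pics/w2.png

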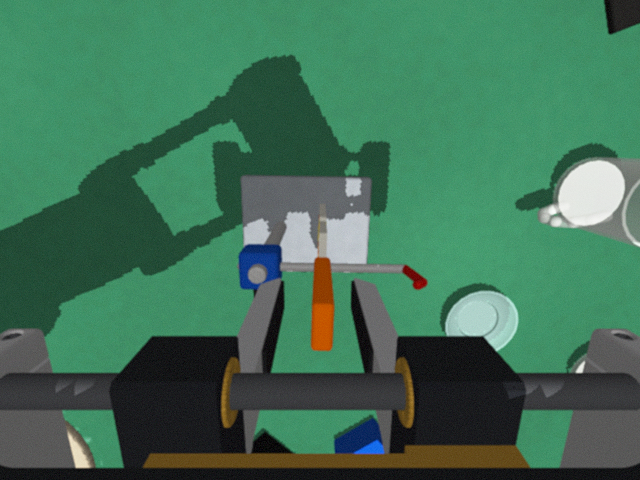

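The handle top face is at about (322,328), against (319,328) expected, so it lies between the fingers. Closing.

```bash
python3 -m inch '{"travel":[[0,0.001,0],[0,0,0],[0,0,0],[0,0,0],[0,0,0],[0,0,0],[0,0,0],[0,0,0]],"delta_rot":[[0,0,0],[0,0,0],[0,0,0],[0,0,0],[0,0,0],[0,0,0],[0,0,0],[0,0,0]],"grip":[-0.6,-0.7,-0.8,-0.9,-1,-1,-1,-1]}'
python3 -m inch '{"travel":[[0,0,-0.002],[0,0,-0.002],[0,0,-0.002],[0,0,0]],"delta_rot":[[0,0,0],[0,0,0],[0,0,0],[0,0,0]],"grip":[-1,-1,-1,-1]}'
python3 - <<'E'
from h import *
import pickle
o=get_obs();W=snap('wrist');T=snap('top');S=snap('scene')
pickle.dump((o,W,T,S),open('g.pkl','wb'))
print(o['eef_pos'],o['force'],o['ft_torque'],o['width'])
E
```

```text
time: 3.33
eef_pos: [494.4, 158.8, 380.9]
eef_rot: [0.824, 0.567, 0.001, 0.0]
force: [0.4, -0.3, 5.1]
width: 9.5
grasp_force: 30.0
time: 3.67
eef_pos: [494.2, 158.7, 386.2]
eef_rot: [0.824, 0.567, 0.0, -0.0]
force: [0.2, -0.6, -1.5]
width: 9.8
grasp_force: 30.0
[494.23763279 158.71354317 386.2461983 ] [ 0.2113102  -0.64391046 -1.51621788] [-0.0561284   0.08310742 -0.04899492] 9.812903008338369
```

```bash
cat > plan.py <<'E'
import numpy as np, heapq, sys
def hookpts(B=0):
    P=np.array([[-80,0],[0,0],[5,24],[1,28.]])+[B,0]
    out=[]
    for a,b in zip(P[:-1],P[1:]):
        n=int(np.ceil(np.linalg.norm(b-a)/0.5)); out.append(a+(b-a)*np.linspace(0,1,n+1)[:,None])
    return np.vstack(out)
H=hookpts()
RECT=[(-2.5,2.5,0,60),(-2.5,2.5,86,96),(-5,5,96,165),(-22,22,127,225)]
def clear(px,pz,th):  # px,pz: window centre rel bend; th lean to post (deg)
    c,s=np.cos(np.radians(th)),np.sin(np.radians(th))
    u=np.array([-s,c]); n=np.array([c,s])
    d=H-[px,pz]; X=d@n; Z=d@u+73; m=1e9
    for a,b,e,f in RECT:
        dx=np.maximum(np.maximum(a-X,X-b),0); dz=np.maximum(np.maximum(e-Z,Z-f),0)
        dd=np.hypot(dx,dz); 
        m=min(m,dd.min()-3)
    return m
def best(th,st=0.5):
    xs=np.arange(-25,45,st); zs=np.arange(-5,70,st)
    C=np.array([[clear(x,z,th) for z in zs] for x in xs])
    i0=(int(np.argmin(abs(xs+20))),int(np.argmax(C[np.argmin(abs(xs+20)),:int((15+5)/st)])))
    # widest path (maximin) then length
    bestv=np.full(C.shape,-9.);prev={};bestv[i0]=C[i0];q=[(-C[i0],i0)]
    while q:
        v,i=heapq.heappop(q);v=-v
        if v<bestv[i]:continue
        if xs[i[0]]>38 or zs[i[1]]>65: break
        for a,b in((1,0),(-1,0),(0,1),(0,-1),(1,1),(-1,1),(1,-1),(-1,-1)):
            j=(i[0]+a,i[1]+b)
            if 0<=j[0]<len(xs) and 0<=j[1]<len(zs):
                w=min(v,C[j])
                if w>bestv[j]: bestv[j]=w;prev[j]=i;heapq.heappush(q,(-w,j))
    path=[i]
    while i!=i0: i=prev[i];path.append(i)
    path=path[::-1]
    return v,[(xs[a],zs[b],round(C[a,b],1)) for a,b in path]
if __name__=='__main__':
    for th in (28,31,33,35,38,42):
        v,p=best(th,1.0 if th!=33 else .5); print(th,round(v,2))
        if th==33: print([tuple(map(float,x)) for x in p[::5]])
E
python3 plan.py; python3 - <<'E'
from h import *
import pickle
o,W,T,S=pickle.load(open('g.pkl','rb'))
cv2.imwrite('pics/w3.png',cv2.resize(W['frame'][200:380,200:440],(800,600),interpolation=2)[:,:,::-1])
E
```

```text
28 0.91
31 1.31
33 1.82
[(-20.0, 0.0, 6.5), (-17.5, 0.0, 6.5), (-15.0, 0.0, 6.5), (-12.5, 0.0, 6.5), (-10.0, 0.0, 6.5), (-7.5, 0.0, 6.5), (-5.0, 0.0, 6.5), (-2.5, 2.0, 7.0), (-0.5, 4.5, 5.8), (1.0, 7.0, 4.8), (1.5, 9.5, 4.0), (1.0, 12.0, 2.9), (1.0, 14.5, 2.1), (1.0, 17.0, 1.9), (1.5, 19.5, 1.9), (2.0, 22.0, 1.9), (2.5, 24.5, 1.8), (3.5, 27.0, 2.3), (4.0, 29.5, 2.3), (4.5, 32.0, 2.3), (5.0, 34.5, 2.2), (5.0, 37.0, 2.0), (4.0, 39.5, 2.1), (2.5, 42.0, 2.2), (0.5, 44.5, 1.9), (-1.0, 47.0, 2.0), (-2.5, 49.5, 2.1), (-4.0, 52.0, 2.2), (-6.0, 54.5, 1.9), (-7.5, 57.0, 2.0), (-9.0, 59.5, 2.1), (-10.5, 62.0, 2.2), (-12.5, 64.5, 1.9)]
35 2.07
38 2.62
42 3.29
```

View pics/w3.png

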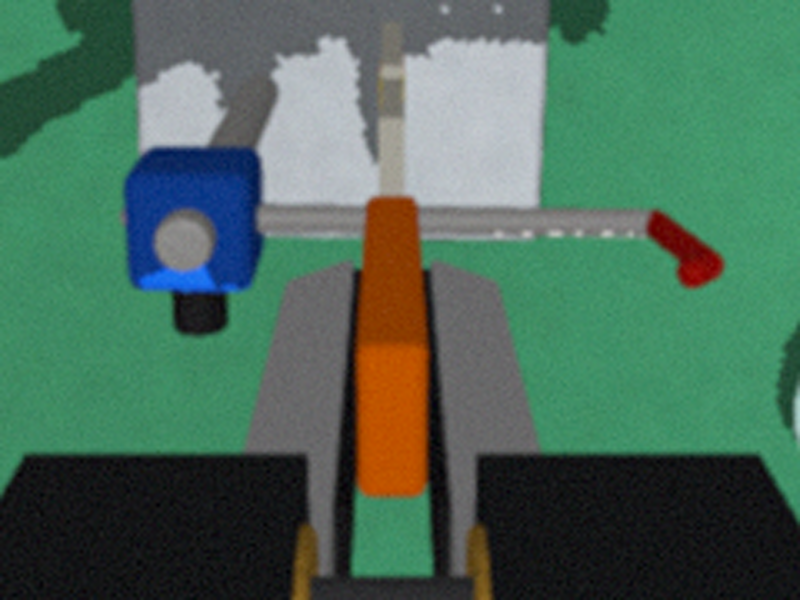

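The crop shows the card hanging straight in the grip, the bend at about crop (652,222) = px (395.6,266.6), and the barb tip at crop (700,270) = px (410,281).

```bash
cat > tcpcalc.py <<'E'
E
python3 - <<'E'
from h import *
import pickle
from plan import best,clear
o,W,T,S=pickle.load(open('g.pkl','rb'))
bd=onz(W,395.6,266.6,137);tp=onz(W,410,281,165)
yt=R.from_quat(o['eef_rot']).as_matrix()[:,1]
h=onz(W,200+392/3.333,200+(345+494)/2/3.333,386-180+19+5)
for n,x in(('bend',bd),('tip',tp),('handletop',h)):print(n,x.round(1),'along tool y from TCP',((x-o['eef_pos'])@yt).round(1),'lateral',((x-o['eef_pos'])@R.from_quat(o['eef_rot']).as_matrix()[:,0]).round(1))
for th in(36,40):
    v,p=best(th,.5);print(th,v,[tuple(map(float,x)) for x in p[::6]])
print([ (x,round(float(clear(x,0,0)),2)) for x in (-10,-6,-5,-4,-3,-2)])
E
```

```text
bend [545.6 137.5 137. ] along tool y from TCP 55.5 lateral -1.5
tip [548.3 136.8 165. ] along tool y from TCP 58.4 lateral -1.2
handletop [496.2 161.8 230. ] along tool y from TCP 0.7 lateral 3.6
36 2.3563568853217376 [(-20.0, 0.0, 6.0), (-17.0, 0.0, 6.0), (-14.0, 0.0, 6.0), (-11.0, 0.0, 6.0), (-8.0, 0.0, 6.0), (-5.0, 0.0, 6.0), (-2.0, 3.0, 6.4), (0.5, 6.0, 5.6), (2.0, 9.0, 4.8), (1.5, 12.0, 3.5), (1.0, 15.0, 2.7), (1.5, 18.0, 2.5), (2.0, 21.0, 2.6), (2.5, 24.0, 2.5), (3.0, 27.0, 2.4), (4.0, 30.0, 2.7), (4.5, 33.0, 2.6), (5.0, 36.0, 2.6), (4.0, 39.0, 2.5), (2.0, 42.0, 2.7), (-0.5, 45.0, 2.4), (-2.5, 48.0, 2.5), (-4.5, 51.0, 2.7), (-7.0, 54.0, 2.4), (-9.0, 57.0, 2.6), (-11.0, 60.0, 2.7), (-13.5, 63.0, 2.5)]
40 3.074422475902816 [(-20.0, 0.0, 5.4), (-17.0, 0.0, 5.4), (-14.0, 0.0, 5.4), (-11.0, 0.0, 5.4), (-8.0, 0.0, 5.4), (-5.0, 1.0, 6.0), (-2.0, 4.0, 5.7), (1.0, 7.0, 5.7), (2.0, 10.0, 5.3), (1.0, 13.0, 4.0), (1.0, 16.0, 3.4), (1.5, 19.0, 3.3), (2.0, 22.0, 3.1), (3.0, 25.0, 3.5), (3.5, 28.0, 3.4), (4.0, 31.0, 3.3), (4.5, 34.0, 3.1), (4.5, 37.0, 3.1), (3.0, 40.0, 3.3), (0.5, 43.0, 3.3), (-2.0, 46.0, 3.3), (-4.5, 49.0, 3.3), (-7.0, 52.0, 3.3), (-9.5, 55.0, 3.3), (-12.0, 58.0, 3.3), (-14.5, 61.0, 3.3), (-17.0, 64.0, 3.4)]
[(-10, 3.0), (-6, -1.0), (-5, -2.0), (-4, -3.0), (-3, -3.0), (-2, -3.0)]
```

```bash
python3 -m inch '{"travel":[[0,0,-0.0043],[0,0.010,0],[0,0.010,0],[0,0.010,0],[0,0.008,0],[0,0.003,0],[0,0.001,0],[0,0,0]],"delta_rot":[[0,0,0],[0,0,0],[0,0,0],[0,0,0],[0,0,0],[0,0,0],[0,0,0],[0,0,0]],"grip":[-1,-1,-1,-1,-1,-1,-1,-1]}'
for i in 1 2 3; do python3 -m inch '{"travel":[[0,0.001,0],[0,0,0],[0,0,0]],"delta_rot":[[0,0,0],[0,0,0],[0,0,0]],"grip":[-1,-1,-1]}'|grep -E "pos|force: \["; done
```

```text
time: 4.48
eef_pos: [533.8, 143.5, 390.1]
eef_rot: [0.824, 0.567, -0.0, -0.0]
force: [-0.3, 0.4, -0.6]
width: 9.7
grasp_force: 30.0
eef_pos: [534.1, 143.5, 390.5]
force: [0.3, 0.9, -1.7]
eef_pos: [535.3, 143.0, 390.6]
force: [0.4, -0.2, -1.5]
eef_pos: [536.3, 142.6, 390.5]
force: [0.1, -0.1, -0.7]
```

```bash
for i in 1 2 3 4 5; do python3 -m inch '{"travel":[[0,0.0005,0],[0,0,0]],"delta_rot":[[0,0,0],[0,0,0]],"grip":[-1,-1]}'|grep -E "pos|force: \["; done
```

```text
eef_pos: [536.8, 142.4, 390.5]
force: [0.2, 0.0, -1.1]
eef_pos: [537.3, 142.3, 390.5]
force: [-0.3, 0.1, -1.2]
eef_pos: [537.8, 142.1, 390.5]
force: [0.5, 0.6, -1.1]
eef_pos: [538.2, 141.9, 390.5]
force: [-0.9, -0.3, -0.7]
eef_pos: [538.7, 141.7, 390.5]
force: [-0.6, 0.3, -0.8]
```

```bash
for i in 1 2 3 4; do python3 -m inch '{"travel":[[0,0.0005,0],[0,0,0]],"delta_rot":[[0,0,0],[0,0,0]],"grip":[-1,-1]}'|grep -E "pos|force: \["; done
```

```text
eef_pos: [539.2, 141.5, 390.5]
force: [-0.4, 0.4, -0.8]
eef_pos: [539.6, 141.4, 390.5]
force: [-0.9, 0.1, -0.8]
eef_pos: [539.9, 141.2, 390.4]
force: [-0.7, 0.5, -0.2]
eef_pos: [540.2, 141.2, 390.4]
force: [-0.9, -0.1, -0.3]
```

```bash
for i in 1 2; do python3 -m inch '{"travel":[[0,0.0005,0],[0,0,0]],"delta_rot":[[0,0,0],[0,0,0]],"grip":[-1,-1]}'|grep -E "pos|force: \["; done; python3 - <<'E'
from h import *
o=get_obs();print(o['ft_torque'],o['force']);W=snap('wrist','w4.png')
cv2.imwrite('pics/w4.png',cv2.resize(W['frame'][200:380,200:440],(800,600),interpolation=2)[:,:,::-1])
E
```

```text
eef_pos: [540.5, 141.0, 390.3]
force: [-2.2, 0.5, 0.0]
eef_pos: [540.7, 140.9, 390.3]
force: [-3.6, 1.7, 0.6]
[ 0.34670498  1.05826881 -0.0278608 ] [-3.64161836  1.74758935  0.58545446]
```

View pics/w4.png

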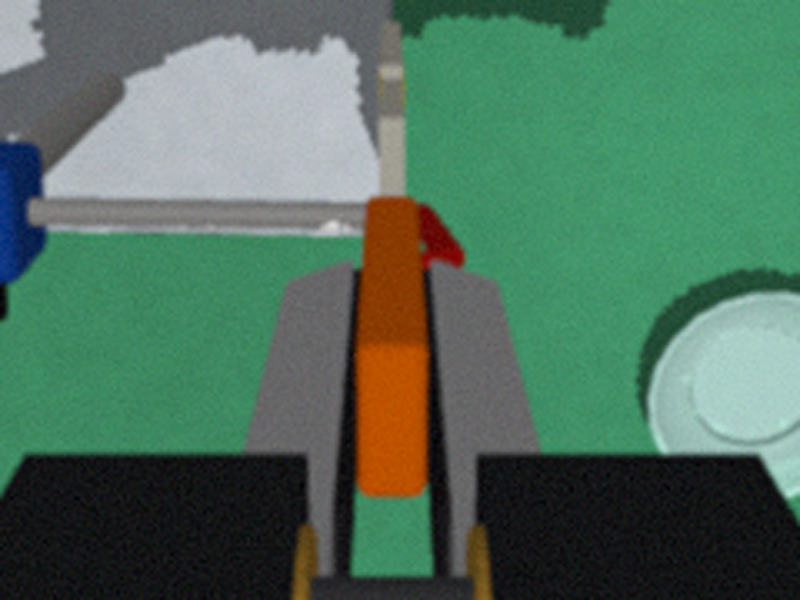

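Contact is confirmed at about 4 N on the handle against the barb back, with TCP near (540.0,141.2). That puts the bend 7 mm ahead of that TCP, as seen by eye. Backing off 15 mm, then leaning 40° about the window centre.

```bash
python3 -m inch '{"travel":[[0,-0.003,0],[0,-0.005,0],[0,-0.006,0],[0,-0.0017,0],[0,0,0]],"delta_rot":[[0,0,0],[0,0,0],[0,0,0],[0,0,0],[0,0,0]],"grip":[-1,-1,-1,-1,-1]}'
python3 -m inch '{"travel":[[0,-0.0221,0.00096],[0,-0.0221,0.00096],[0,-0.0221,0.00096],[0,-0.0221,0.00096],[0,-0.0221,0.00096],[0,-0.0221,0.00096],[0,-0.0221,0.00096],[0,-0.0221,0.00096]],"delta_rot":[[-5,0,0],[-5,0,0],[-5,0,0],[-5,0,0],[-5,0,0],[-5,0,0],[-5,0,0],[-5,0,0]],"grip":[-1,-1,-1,-1,-1,-1,-1,-1]}'
python3 -m inch '{"travel":[[0,0,0],[0,0,0],[0,0,0]],"delta_rot":[[0,0,0],[0,0,0],[0,0,0]],"grip":[-1,-1,-1]}'
cat > st.py <<'E'
from h import *
def st(pr=True):
    o=get_obs();M=R.from_quat(o['eef_rot']).as_matrix();w=o['eef_pos']+253.5*M[:,2]
    hk=np.array([.933,-.359,0]);bend=np.array([540,141.2,137])+7*hk
    d=w-bend; print('px %.1f pz %.1f lat %.1f lean %.1f'%(d@hk,d[2],d@[.359,.933,0],np.degrees(np.arcsin(M[2,1]))),'F',o['force'].round(1),'w',round(o['width'],1),'t',round(o['time'],2))
    return o
if __name__=='__main__': st()
E
python3 st.py
```

```text
time: 7.53
eef_pos: [526.4, 146.4, 390.8]
eef_rot: [0.824, 0.567, 0.0, 0.0]
force: [-0.4, -0.7, -1.2]
width: 10.1
grasp_force: 30.0
time: 8.2
eef_pos: [377.9, 202.6, 335.0]
eef_rot: [0.777, 0.534, 0.188, 0.274]
force: [-0.2, -1.1, -2.1]
width: 9.9
grasp_force: 30.0
time: 8.45
eef_pos: [380.4, 202.7, 335.8]
eef_rot: [0.778, 0.534, 0.186, 0.272]
force: [1.0, 0.4, -1.1]
width: 9.5
grasp_force: 30.0
px -20.1 pz 0.5 lat -0.2 lean 38.5 F [ 1.   0.4 -1.1] w 9.5 t 8.45
```

```bash
python3 -m inch '{"travel":[[0,-0.0066,0.0001],[0,0.0036,0.003],[0,0.0036,0.003],[0,0.0035,0.003],[0,0,0],[0,0,0]],"delta_rot":[[-1.5,0,0],[0,0,0],[0,0,0],[0,0,0],[0,0,0],[0,0,0]],"grip":[-1,-1,-1,-1,-1,-1]}'>/dev/null; python3 st.py
python3 -m inch '{"travel":[[0,0.0056,-0.0005],[0,0,0],[0,0.0042,-0.0004],[0,0,0]],"delta_rot":[[0,0,0],[0,0,0],[0,0,0],[0,0,0]],"grip":[-1,-1,-1,-1]}'>/dev/null; python3 st.py
```

```text
px -5.8 pz -0.0 lat -1.6 lean 40.1 F [-0.8  0.1 -1.4] w 9.7 t 8.95
px 0.7 pz 7.5 lat -0.9 lean 40.1 F [ 1.1 -0.1 -1.7] w 10.2 t 9.28
```

```bash
python3 -m inch '{"travel":[[0,0.0026,-0.0011],[0,0,0]],"delta_rot":[[0,0,0],[0,0,0]],"grip":[-1,-1]}'>/dev/null; python3 st.py
python3 -m inch '{"travel":[[0,0.0011,-0.0029],[0,0,0]],"delta_rot":[[0,0,0],[0,0,0]],"grip":[-1,-1]}'>/dev/null; python3 st.py
python3 -m inch '{"travel":[[0,0.0019,-0.0023],[0,0,0]],"delta_rot":[[0,0,0],[0,0,0]],"grip":[-1,-1]}'>/dev/null; python3 st.py
```

```text
px 1.6 pz 9.7 lat -1.1 lean 40.1 F [-0.1  0.9 -1.1] w 9.9 t 9.45
px 0.3 pz 12.5 lat -1.2 lean 40.1 F [-0.2  0.9 -1.5] w 9.8 t 9.62
px 0.4 pz 15.6 lat -1.1 lean 40.1 F [ 0.3 -0.2 -1.5] w 9.8 t 9.78
```

```bash
python3 -m inch '{"travel":[[0,0.003,-0.0019],[0,0,0]],"delta_rot":[[0,0,0],[0,0,0]],"grip":[-1,-1]}'>/dev/null; python3 st.py
python3 -m inch '{"travel":[[0,0.0023,-0.002],[0,0,0]],"delta_rot":[[0,0,0],[0,0,0]],"grip":[-1,-1]}'>/dev/null; python3 st.py
python3 -m inch '{"travel":[[0,0.0027,-0.0016],[0,0,0]],"delta_rot":[[0,0,0],[0,0,0]],"grip":[-1,-1]}'>/dev/null; python3 st.py
```

```text
px 1.7 pz 19.2 lat -1.0 lean 40.1 F [ 0.2 -0.  -1.2] w 9.4 t 9.95
px 2.2 pz 22.1 lat -1.1 lean 40.1 F [ 0.3  0.1 -0.9] w 9.9 t 10.12
px 3.3 pz 25.1 lat -1.0 lean 40.1 F [-0.4 -0.4 -0.7] w 10.0 t 10.28
```

```bash
python3 -m inch '{"travel":[[0,0.0022,-0.002],[0,0,0]],"delta_rot":[[0,0,0],[0,0,0]],"grip":[-1,-1]}'>/dev/null; python3 st.py
python3 -m inch '{"travel":[[0,0.0022,-0.002],[0,0,0]],"delta_rot":[[0,0,0],[0,0,0]],"grip":[-1,-1]}'>/dev/null; python3 st.py
python3 -m inch '{"travel":[[0,0.0022,-0.002],[0,0,0]],"delta_rot":[[0,0,0],[0,0,0]],"grip":[-1,-1]}'>/dev/null; python3 st.py
python3 -m inch '{"travel":[[0,0.0019,-0.0023],[0,0,0],[0,0,0]],"delta_rot":[[0,0,0],[0,0,0],[0,0,0]],"grip":[-1,-1,-1]}'>/dev/null; python3 st.py
```

```text
px 3.6 pz 28.0 lat -1.1 lean 40.1 F [0.1 0.3 0. ] w 9.9 t 10.45
px 4.0 pz 30.9 lat -1.1 lean 40.1 F [-0.4  0.2 -0.4] w 9.6 t 10.62
px 4.4 pz 33.9 lat -1.0 lean 40.1 F [-0.7 -0.7 -1.2] w 10.0 t 10.78
px 4.1 pz 36.5 lat -1.2 lean 40.1 F [-0.7  0.8 -1. ] w 10.3 t 11.03
```

```bash
python3 -m inch '{"travel":[[0,0.003,0],[0,0.003,0],[0,0.003,0],[0,0,0]],"delta_rot":[[0,0,0],[0,0,0],[0,0,0],[0,0,0]],"grip":[-1,-1,-1,-1]}'>/dev/null; python3 st.py
python3 -m inch '{"travel":[[0,0.006,0],[0,0.01,0],[0,0.015,0],[0,0.015,0],[0,0.010,0],[0,0.005,0],[0,0,0]],"delta_rot":[[0,0,0],[0,0,0],[0,0,0],[0,0,0],[0,0,0],[0,0,0],[0,0,0]],"grip":[-1,-1,-1,-1,-1,-1,-1]}'>/dev/null
python3 - <<'E'
from st import *
o=st(); S=snap('scene'); cv2.imwrite('pics/s5.png',cv2.resize(S['frame'][130:310,290:530],(800,600),interpolation=2)[:,:,::-1])
print(o['eef_pos'],o['joints'].round(2))
E
```

```text
px 11.7 pz 42.8 lat -1.0 lean 40.1 F [-0.3  0.1 -2. ] w 9.9 t 11.37
px 58.8 pz 82.4 lat -1.1 lean 40.1 F [-0.3  0.7 -1.3] w 9.8 t 11.95
[448.76281701 175.80023381 413.23586806] [ 0.41  0.04  1.9  -0.69  0.79  1.17]
```

View pics/s5.png

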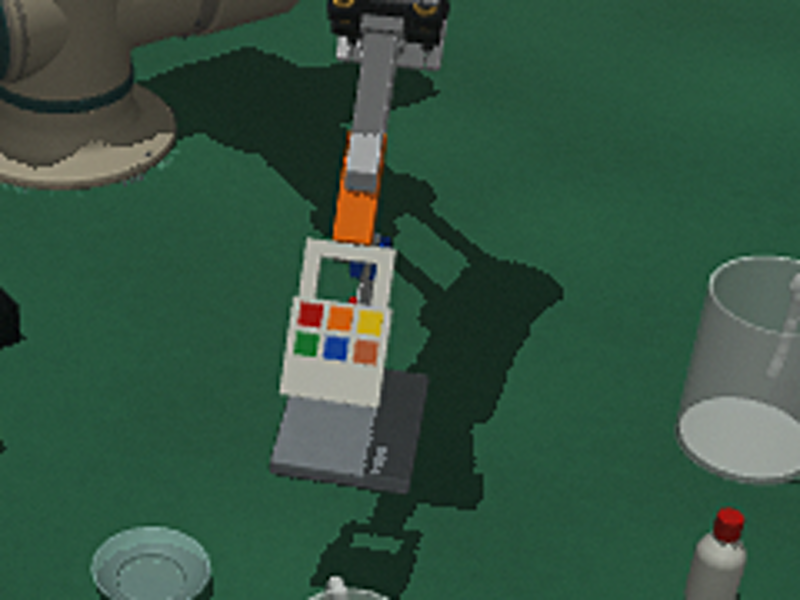

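The card is free, standing in front of the hook, with the red barb visible behind the window at crop (352,300). Raise 30 mm and un-lean about the window.

```bash
python3 -m inch '{"travel":[[0,0.0096,-0.0115],[0,0.0097,-0.0115],[0,0,0]],"delta_rot":[[0,0,0],[0,0,0],[0,0,0]],"grip":[-1,-1,-1]}'>/dev/null
python3 -m inch '{"travel":[[0,0.0221,0.00096],[0,0.0221,0.00096],[0,0.0221,0.00096],[0,0.0221,0.00096],[0,0.0221,0.00096],[0,0.0221,0.00096],[0,0.0221,0.00096],[0,0.0221,0.00096]],"delta_rot":[[5,0,0],[5,0,0],[5,0,0],[5,0,0],[5,0,0],[5,0,0],[5,0,0],[5,0,0]],"grip":[-1,-1,-1,-1,-1,-1,-1,-1]}'>/dev/null
python3 -m inch '{"travel":[[0,0,0],[0,0,0],[0,0,0]],"delta_rot":[[0,0,0],[0,0,0],[0,0,0]],"grip":[-1,-1,-1]}'>/dev/null
python3 - <<'E'
from st import *
o=st();M=R.from_quat(o['eef_rot']);m=M.as_matrix();print(o['eef_pos'],m.round(4))
print('yaw',np.degrees(np.arctan2(m[1,1],m[0,1])))
print('travel',(M.inv().apply(np.array([449.3,-148.5,480])-o['eef_pos'])).round(1))
E
```

```text
px 56.4 pz 110.2 lat -1.4 lean -0.0 F [-1.1 -0.1 -0.3] w 9.5 t 13.17
[599.0898206  118.07958883 500.67970658] [[ 3.599e-01  9.330e-01 -1.600e-03]
 [ 9.330e-01 -3.599e-01 -3.900e-03]
 [-4.200e-03 -1.000e-04 -1.000e+00]]
yaw -21.096761845039605
travel [-302.5  -43.8   22. ]
```

```bash
python3 -m inch '{"travel":[[-0.015,-0.002,0],[-0.03,-0.0044,0],[-0.03,-0.0044,0],[-0.03,-0.0044,0],[-0.03,-0.0044,0],[-0.03,-0.0044,0]],"delta_rot":[[0,0,0],[0,0,0],[0,0,0],[0,0,0],[0,0,0],[0,0,0]],"grip":[-1,-1,-1,-1,-1,-1]}'>/dev/null
python3 -m inch '{"travel":[[-0.03,-0.0044,0],[-0.03,-0.0044,0],[-0.03,-0.0044,0.01],[-0.03,-0.0044,0.01],[-0.0175,-0.0022,0],[0,0,0]],"delta_rot":[[0,0,0],[0,0,0],[0,0,0],[0,0,0],[0,0,0],[0,0,0]],"grip":[-1,-1,-1,-1,-1,-1]}'>/dev/null
python3 -m inch '{"travel":[[0,0,0],[0,0,0],[0,0,0],[0,0,0],[0,0,0],[0,0,0],[0,0,0],[0,0,0]],"delta_rot":[[0,0,-6],[0,0,-6],[0,0,-6],[0,0,-6],[0,0,-6],[0,0,-6],[0,0,0],[0,0,0]],"grip":[-1,-1,-1,-1,-1,-1,-1,-1]}'>/dev/null
python3 - <<'E'
from st import *
import pickle
o=st();m=R.from_quat(o['eef_rot']).as_matrix();print(o['eef_pos'],m.round(4),'yaw',np.degrees(np.arctan2(m[1,1],m[0,1])))
W=snap('wrist','w6.png');T=snap('top');S=snap('scene');pickle.dump((o,W,T,S),open('p.pkl','wb'))
for n,s in(('W',W),('T',T),('S',S)): print(n,np.round(proj(s,[449.3,-148.5,34]),1),'card bottom',np.round(proj(s,o['eef_pos']+326.5*m[:,2]),1))
E
```

```text
px 12.7 pz 92.8 lat -302.7 lean 0.0 F [-1.3  0.3 -0.9] w 9.7 t 14.83
[ 449.34852499 -147.53806214  483.26377059] [[-2.559e-01  9.667e-01  1.200e-03]
 [ 9.667e-01  2.559e-01 -3.600e-03]
 [-3.800e-03  2.000e-04 -1.000e+00]] yaw 14.829148815832959
W [316.8 212.4] card bottom [317.1 237.1]
T [364.8 287.1] card bottom [369.9 285.6]
S [266.7 251.5] card bottom [262.4 209.1]
```

View pics/w6.png

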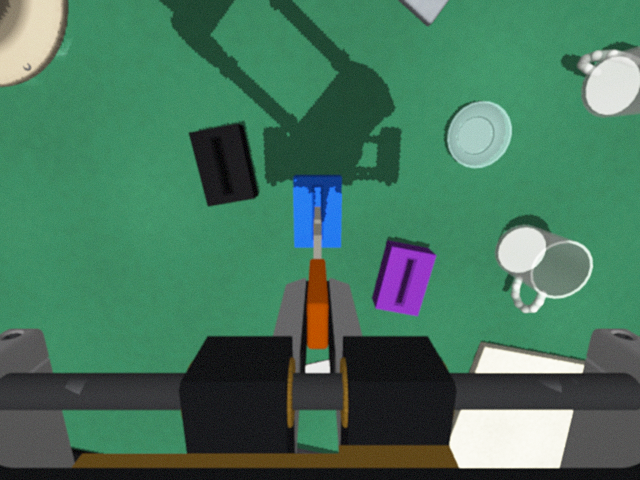

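The wrist view shows the blue holder at (293–341, 176–247), square to the tool, with its slot at u≈318 and the card edge-on at u≈317. Descending to about 6 mm above the mouth, then checking.

```bash
python3 -m inch '{"travel":[[-0.0009,0,0.012],[0,0,0.022],[0,0,0.024],[0,0,0.024],[0,0,0.022],[0,0,0.012],[0,0,0],[0,0,0]],"delta_rot":[[0,0,0],[0,0,0],[0,0,0],[0,0,0],[0,0,0],[0,0,0],[0,0,0],[0,0,0]],"grip":[-1,-1,-1,-1,-1,-1,-1,-1]}'>/dev/null
python3 - <<'E'
from st import *
o=st();m=R.from_quat(o['eef_rot']).as_matrix();print(o['eef_pos'],m[:,2].round(4),o['ft_torque'].round(2))
S=snap('scene');W=snap('wrist')
a=cv2.resize(S['frame'][170:290,220:320],(400,480),interpolation=2)
b=cv2.resize(W['frame'][130:290,250:383],(400,480),interpolation=2)
cv2.imwrite('pics/p7.png',np.hstack([a,b])[:,:,::-1])
print(proj(W,[449.3,-148.5,34]),proj(W,o['eef_pos']+326.5*m[:,2]))
E
```

```text
px 13.9 pz -24.0 lat -304.5 lean -0.1 F [-0.4  0.3 -0.2] w 10.1 t 15.65
[ 450.37838054 -149.98721171  366.45297282] [-0.0011 -0.0025 -1.    ] [-0.07  0.04  0.04]
(np.float64(316.0776993308782), np.float64(232.01282872439526)) (np.float64(316.1742018196557), np.float64(236.10537913436536))
```

View pics/p7.png

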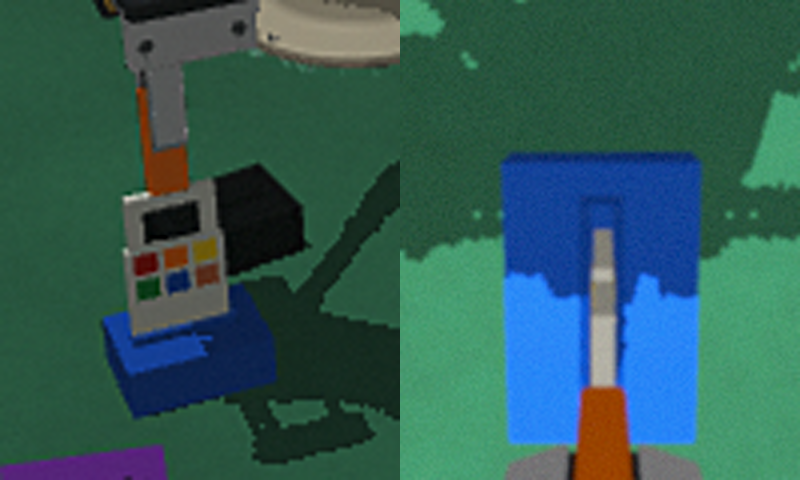

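```bash
python3 - <<'E'
from st import *
o=st();m=R.from_quat(o['eef_rot']).as_matrix();W=snap('wrist')
p=o['eef_pos'];b=p+326.5*m[:,2]
f=lambda q:np.round([(proj(W,q)[0]-250)*3+400,(proj(W,q)[1]-130)*3],0)
c=np.array([449.3,-148.5,34]);
print(p)
for k in(-30,30):print('card',k,f(b+k*m[:,0]))
for k in(-35,-32,32,35):print('slot',k,f(c+k*m[:,0]))
for k in(-45,45):print('block',k,f(c+k*m[:,0]))
E
```

```text
px 15.3 pz -22.7 lat -304.7 lean 0.0 F [ 1.  -0.9 -1.3] w 9.9 t 15.75
[ 450.89190585 -150.24506987  367.75977874]
card -30 [601. 414.]
card 30 [601. 224.]
slot -35 [597. 411.]
slot -32 [597. 402.]
slot 32 [597. 202.]
slot 35 [597. 192.]
block -45 [597. 440.]
block 45 [597. 158.]
```

The card edge is at crop u≈603 and the slot centre at u≈602. Along the slot the card sits about 3 mm towards −x of the tool, so I correct that and insert.

```bash
python3 -m inch '{"travel":[[0.003,0,0],[0,0,0],[0,0,0.003],[0,0,0.003],[0,0,0]],"delta_rot":[[0,0,0],[0,0,0],[0,0,0],[0,0,0],[0,0,0]],"grip":[-1,-1,-1,-1,-1]}' | grep -E "pos|force: \["
for i in 1 2 3; do python3 -m inch '{"travel":[[0,0,0.0015],[0,0,0.0015],[0,0,0]],"delta_rot":[[0,0,0],[0,0,0],[0,0,0]],"grip":[-1,-1,-1]}'| grep -E "pos|force: \["; done
```

```text
eef_pos: [449.4, -147.0, 360.1]
force: [-0.2, 0.7, -1.4]
eef_pos: [449.6, -147.2, 357.3]
force: [-0.1, -0.6, -0.6]
eef_pos: [449.6, -147.2, 354.3]
force: [-0.5, 1.1, -1.7]
eef_pos: [449.5, -147.2, 351.3]
force: [-0.7, -0.2, -1.1]
```

```bash
for i in 1 2 3 4; do python3 -m inch '{"travel":[[0,0,0.0015],[0,0,0.0015],[0,0,0]],"delta_rot":[[0,0,0],[0,0,0],[0,0,0]],"grip":[-1,-1,-1]}'| grep -E "pos|force: \["; done
```

```text
eef_pos: [449.6, -147.2, 348.3]
force: [-0.5, 0.9, -1.5]
eef_pos: [449.5, -147.1, 345.3]
force: [-0.2, -0.2, -1.4]
eef_pos: [449.5, -147.2, 342.4]
force: [0.4, 0.1, -1.4]
eef_pos: [449.5, -147.2, 339.3]
force: [-1.1, 0.6, -1.4]
```

```bash
python3 -m inch '{"travel":[[0,0,0.001],[0,0,0.001],[0,0,0.001],[0,0,0]],"delta_rot":[[0,0,0],[0,0,0],[0,0,0],[0,0,0]],"grip":[-1,-1,-1,-1]}'| grep -E "pos|force: \["; for i in 1 2 3; do python3 -m inch '{"travel":[[0,0,0.0007],[0,0,0]],"delta_rot":[[0,0,0],[0,0,0]],"grip":[-1,-1]}'| grep -E "pos|force: \["; done
```

```text
eef_pos: [449.6, -147.2, 336.5]
force: [-0.3, 1.1, -1.2]
eef_pos: [449.6, -147.2, 335.9]
force: [0.1, 0.2, 0.0]
eef_pos: [449.7, -147.3, 335.4]
force: [0.2, 0.1, 0.9]
eef_pos: [449.7, -147.3, 335.4]
force: [-1.1, 0.2, 4.5]
```

Floor felt at TCP z 335.4, about 4.5–6 N net. One more gentle nudge, then release.

```bash
python3 -m inch '{"travel":[[0,0,0.0004],[0,0,0],[0,0,0]],"delta_rot":[[0,0,0],[0,0,0],[0,0,0]],"grip":[-1,-1,-1]}'| grep -E "pos|force: \["
python3 -m inch '{"travel":[[0,0,-0.0003],[0,0,-0.0003],[0,0,0],[0,0,0],[0,0,0],[0,0,0],[0,0,0]],"delta_rot":[[0,0,0],[0,0,0],[0,0,0],[0,0,0],[0,0,0],[0,0,0],[0,0,0]],"grip":[-1,-0.7,-0.5,-0.3,-0.2,-0.2,-0.2]}'
python3 -m inch '{"travel":[[0,0,-0.005],[0,0,-0.01],[0,0,-0.02],[0,0,-0.03],[0,0,-0.03],[0,0,-0.03],[0,0,-0.01],[0,0,0]],"delta_rot":[[0,0,0],[0,0,0],[0,0,0],[0,0,0],[0,0,0],[0,0,0],[0,0,0],[0,0,0]],"grip":[-0.2,-0.2,-0.2,-0.2,-0.2,-0.2,-0.2,-0.2]}'
python3 - <<'E'
from st import *
o=st();S=snap('scene');W=snap('wrist')
a=cv2.resize(S['frame'][170:290,220:320],(400,480),interpolation=2)
b=cv2.resize(W['frame'][150:390,220:420],(400,480),interpolation=2)
cv2.imwrite('pics/p8.png',np.hstack([a,b])[:,:,::-1])
c=np.array([449.8,-147.3]); 
print([np.round(proj(S,[*c,z]),1) for z in(34,173)],[((np.array(proj(S,[*c,z]))-[220,170])*4).round() for z in(34,68,173)])
E
```

```text
eef_pos: [449.7, -147.3, 335.4]
force: [-1.5, 1.0, 7.7]
time: 19.63
eef_pos: [449.7, -147.3, 334.6]
eef_rot: [0.609, 0.793, -0.001, 0.001]
force: [0.1, -0.6, 0.2]
width: 37.2
grasp_force: 0.0
time: 20.3
eef_pos: [450.0, -147.0, 473.2]
eef_rot: [0.609, 0.793, -0.001, 0.004]
force: [-0.4, -0.9, 0.0]
width: 37.7
grasp_force: 0.0
px 14.6 pz 82.7 lat -302.1 lean 0.3 F [-0.4 -0.9  0. ] w 37.7 t 20.3
[array([267.2, 251.6]), array([262.4, 203. ])] [array([189., 326.]), array([184., 281.]), array([170., 132.])]
```

View pics/p8.png

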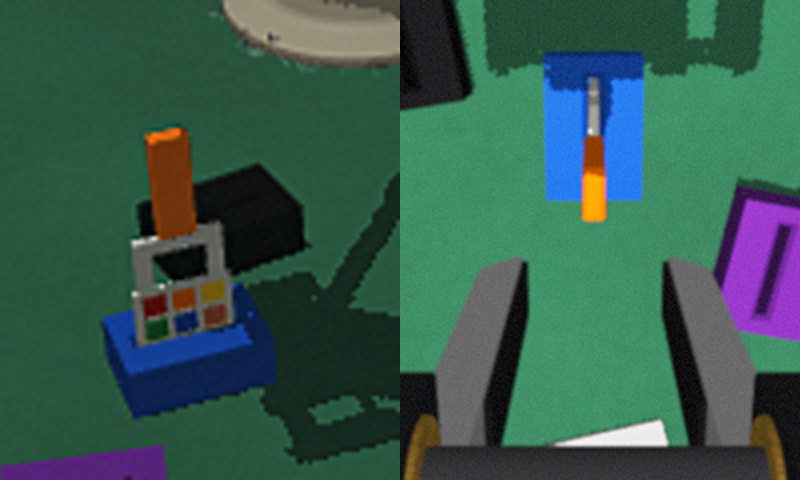

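The card stands upright in the blue slot. Its handle top is at crop (167,132), against (170,132) predicted for fully seated, and the gripper is clear.

```bash
python3 -c "
from rig import *
print(sign_off())"
```

```text
the job is handed in; nothing more can be done
None
```

The card is off the hook and standing upright, pushed right down in the blue holder's slot and released, and the job was handed in at about 20 s; the only hook contact I felt was a 4 N touch on the barb, well under the 10 N limit, and the beakers, bottles, dish and spatula were never approached.

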